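# Level the parcel stand and aim the hand scanner at the label

### The arm

A 7-joint arm with a two-finger parallel gripper is mounted at the origin on the work surface. World frame = base frame: x ahead of the robot, y to its left, z up, the work surface at z = 0. Lengths are in mm, angles in degrees, forces in N, time in s.
With the tool pointing down it reaches from about 400 to 875 mm from the base axis. Payload 6.5 kg.
Tool frame: the origin (TCP) lies at the very end of the fingers, on their centre line; the grasp point (between the pads) lies 19 mm behind it (env.hold_point_z is the distance from the TCP to the grasp point, in mm); z points along the fingers, y is the line along which they close (so a half turn about z gives the same grasp; the last joint's range is limited). The gripper opens to 88 mm and grips with 3 to 60 N. Pads are 18 mm wide; open, the fingers measure 123 mm over their backs; the gripper's body (75 mm by 187 mm) begins 45 mm behind the grasp point.
Start: joints at [-70.657, 30.733, -0.252, 88.115, 0.149, 61.152, -4.079], TCP at [255.39, 597.717, 218.516] pointing down, gripper open.
Joint ranges: [-154.64, 154.64], [-21.42, 123.67], [-72.66, 72.17], [13.99, 137.28], [-74.86, 254.86], [10.95, 109.41], [-158.01, 158.01]. Speed limits (degrees/s): [136.94, 136.94, 180, 180, 180, 180, 180].

### API

Orientations are given as [roll, pitch, yaw] about the fixed x, y, z axes, in that order (R = Rz(yaw) Ry(pitch) Rx(roll)).
In Python, from workcell import env gives the robot as it stands.
- The arm moves only by the tool send_rows, never from a script. Its arguments are lists of equal length, an entry for each row: "grip": the opening, from 0 (shut) to 1 (fully open); "offset": the shift along the tool's x, y, z as a fraction of full scale, a list of three; "yaw": the turn about the tool's z as a fraction of full scale. In form: {"grip": [grip, ...], "offset": [[x, y, z], ...], "yaw": [yaw, ...]}. A call has 1 to 5 rows; each row is the pose to reach, as a shift and turn from the pose commanded when the call began, along the tool's axes at that moment; what a row does not reach only later rows make up. Full scale, the value 1, is 0.2 m for a shift and 2 rad for a turn. A row lasts 1/8 s, in which the tool goes at most 62.5 mm and 10.7 degrees, less where a joint would pass 70% of its speed; a pose out of reach is approached as far as the arm can. A call with a number of a shift or a turn outside -1 to 1 is refused whole. A call with a gripper value outside its range is refused whole. The fingers move at their own pace and stop on an object; "newtons" is the grip in N (left out, the last holds). Time passes only in rows, so rows that repeat a pose let the fingers close. It gives the time, the measured TCP pose, the force, the opening and the grip force at its end, in the units of the state.
- env.state(): the state, without advancing time (a new reading comes with each control period).
- env.capture(name): name is "scene" or "side" or "wrist"; returns the picture (384x512x3 uint8, blue, green, red); there is no depth.
- env.calibration(name): a dict with "K" (3x3 intrinsics, pixels), "R" (3x3) and "t" (3): a world point X has camera coordinates R X + t; the wrist camera has in their place "T_tool_cam" (4x4, takes a point from camera to tool coordinates, whose origin is the TCP and whose axes are the flange's). Camera axes: x right, y down, z forward; pixel columns grow to the right and rows downward; lengths in mm; the calibration is good to about 2 mm. The wrist camera is an equidistant fisheye: a pixel r from the principal point sees the ray r / f radians off the axis. A picture is of the moment at which its call begins: read the wrist's pose just before it. calibration takes no time and is no camera call.
- env.hand_in(): hands the job in; it is judged then, once.
Trained networks look in the newest picture that a camera, given by its name, has taken for a name from the list of things; names that differ only in an ending like _2 or _b are one class to them, and where a whole thing is asked for, a point or a joint stands for the part that bears it (a point fixed in the world has none). Each returns a list of dicts, best first, with "p" (0 to 1); they miss things now and then, are a little off and sometimes report something else, mostly with a low value. They report only what shows in the picture. A call takes as long as a camera call. They do not tell look-alikes from the thing itself.
- env.look_for(camera, name): "centre" ([row, column] as shares, 0 to 1, of the picture: columns of its width, rows of its height, amid what is visible of it).
The state is a dict: "clock": time; "joint_pos": joint angles; "dq": joint speeds; "effort": joint torques, N m; "tool_pos": TCP position; "tool_rot": TCP orientation; "force": force on the tool from outside, world axes, zero at the start; "moment": the same for the moment, N m; "finger_gap": finger opening in mm; "grasp_force": force on a finger pad.
Only numpy, scipy, OpenCV 4.12 (cv2) and the standard library are available. Lean on these libraries where they do the work, as an engineer would, in place of code of your own. Each camera call takes 0.05 s, during which the arm holds its last target. There are 200 camera calls.

### The job

Scan the parcel: first turn the knob at the foot of the sloping parcel stand until the parcel's deck sits level. Then draw the black hand scanner up out of its leaning holster, turn it so that its window looks straight down at the middle of the barcode label, and hold it there still, the window about 10 cm above the label and touching nothing but the gripper; finish while holding it so. Leave the bottles, tape roll, marker and small carton where they stand.

Things in the scene. Friction and masses are not known exactly. Their poses are not given: they have to be found in the camera images.
- tilt_knob (a joint): foot knob of the parcel stand, turning about a vertical axis, in rad from 0 to 5; grows as it is turned clockwise seen from above. Through a self-holding screw 1 rad clockwise raises the deck's near edge by 0.12 rad of tilt; it takes about 0.1 N m and stays where it is left. It starts between 0.6 and 1.6; the deck is level near 3.0.
- tilt_knob_grip (a point): point on the knob's axis at the height to grip it. The black knob is an upright bar 46 mm long, 14 mm thick and 32 mm tall on a round disc 48 mm across; this point is 7 mm below the bar's top and 25 mm above the bar's foot. The bar lies along this frame's x axis, which turns with the knob; z is up. It stands on a 74 mm wide grey box, 165 mm from the deck's axle on the robot's side of it.
- deck (a joint): tilt of the deck (200 x 200 mm aluminium plate, axle level and across its middle, with a 150 x 160 x 45 mm cardboard parcel fixed on it) in rad: 0 is level, negative means the edge nearest the knob and robot is low. It starts 0.17 to 0.29 rad low and moves only by the knob.
- stand: the steel base of the parcel stand, fixed to the bench, 310 x 226 mm; origin on the bench below the deck's axle (60 mm above). x points from the knob towards the deck, z up.
- label (a point): middle of the white 70 x 90 mm barcode label on the parcel's top face; it tilts with the deck, z square out of the label. With the deck level it is 110 mm above the bench.
- holster: the grey holster fixed to the bench, base 150 x 90 x 10 mm; origin on the bench, z up, -x is the side to which the scanner looks (roughly the robot's side). Its pocket, 55 mm deep, leans 32 degrees: its mouth leans to -x, so the scanner draws out along (-0.53, 0, 0.85) in this frame. The handle has 2.5 mm of play to each side.
- scanner: the loose black pistol-shaped hand scanner, about 0.2 kg (0.16 to 0.26). In the holster its frame is upright and parallel to the holster's (z up, window looking to -x and 32 degrees downwards). Origin at the middle of the handle's foot. The handle is 34 x 30 mm (30 along y) and 90 mm long, at right angles to the head; 55 mm of it is in the pocket.
- scanner_head (a point): middle of the scanner's head, where it meets the handle's axis, 108 mm from the handle's foot; in the holster about 124 mm above the bench. There the head is 42 mm wide (across its y axis, flat parallel sides, level in the holster) and 40 mm deep and can be gripped from above. This frame: z along the head towards the window, x along the handle to its foot, y across. The head reaches 35 mm behind this point and 72 mm ahead of it; the nose, from 41 mm ahead on, is 56 mm wide.
- scanner_window (a point): middle of the scanner's window, on the nose, 72 mm ahead of scanner_head; same axes: z points out of the window, the way the scanner looks.
- table: the bench top at height 0.
- oil_bottle: loose amber bottle, 54 mm across, 130 mm tall, bystander; origin under its foot.
- tape_roll: loose cardboard ring lying flat, 80 mm across, 48 mm tall, bystander; origin under its middle.
- marker: loose black marker lying down, 130 mm long, 16 mm thick, bystander.
- soap_bottle: loose yellow bottle, 62 mm across, 160 mm tall, bystander; origin under its foot.
- shampoo_bottle: loose white bottle, 54 mm across, 130 mm tall, bystander; origin under its foot.
- small_carton: loose cardboard box 120 x 80 x 60 mm, bystander; origin under its middle.
Not all that is in view belongs to the job. Leave any blue or green look-alike of the scanner alone. What is shaped like the holster but red is not meant.

How it is judged:
By the outcome, as a careful person would: the job done as asked, in the order asked, and still so for the second after the job is handed in, while the arm keeps its last pose, push and grip.
It also fails if it takes over 66 s, if anything falls off the work surface, if the arm or the gripper's body presses on something with over 40 N, if the wrist force passes 120 N, or if a joint passes its speed limit or range.

## Working session

There is one attempt and no reset: what is moved stays moved. The work goes in short steps, Python scripts to look and compute and a tool call to move; the robot and the scene stay as the last step left them, time stands still between calls to the robot, and variables do not carry over. Pictures are saved under pics/ and viewed, at most 10 in all, crops included, and the job is handed in when it is done.

Besides the shell and the picture viewer there is one more tool, called after "Emit:" by a JSON object that holds its "op" and its "data", one argument or row to a line. send_rows: Moves the arm, as the interface text tells. Its arguments: {"type":"object","properties":{"grip":{"type":"array"},"offset":{"type":"array"},"yaw":{"type":"array"},"newtons":{"type":"number"}},"required":["grip","offset","yaw"]}

```bash
mkdir -p pics; ls
python3 - <<'E'
from workcell import env
import cv2,numpy as np
print(env.state())
ims=[]
for c in("scene","side","wrist"):
    im=env.capture(c); cv2.imwrite(f"pics/{c}0.png",im)
    k=env.calibration(c); print(c,{a:np.round(b,3).tolist() for a,b in k.items()})
    for n in("tilt_knob","scanner","holster","label","stand"):
        print(n,[(np.round(np.array(d["centre"])*[384,512]).tolist(),round(d["p"],2)) for d in env.look_for(c,n)][:4])
    ims.append(im)
E
```

```text
pics
{'clock': 0.0, 'joint_pos': array([-70.65800076,  30.77705952,  -0.2532739 ,  88.16769439,
         0.14959857,  61.15115218,  -4.07736665]), 'dq': array([-0.02992027,  0.09065121, -0.09539012, -0.07382629,  0.07282848,
       -0.00545328, -0.12043566]), 'effort': array([-4.38502402e-04, -5.70998454e+01,  9.90648083e-01, -2.51599574e+01,
       -5.63053263e-02,  1.78244401e-02,  1.47449477e-04]), 'tool_pos': array([255.17078931, 597.14660135, 217.66466045]), 'tool_rot': array([-1.79904756e+02,  8.10510810e-03,  1.56870644e+02]), 'force': array([-0.29430182,  0.1865659 ,  0.13687313]), 'moment': array([ 0.01434828, -0.05371868,  0.00356065]), 'grasp_force': 0.0, 'finger_gap': 87.96989311788892}
scene {'K': [[358.985, 0.0, 253.464], [0.0, 358.985, 193.114], [0.0, 0.0, 1.0]], 'R': [[-0.451, 0.892, 0.009], [0.696, 0.358, -0.623], [-0.559, -0.275, -0.782]], 't': [228.665, -309.967, 1766.379]}
tilt_knob []
scanner [([153.0, 206.0], 0.75), ([172.0, 186.0], 0.69)]
holster [([198.0, 191.0], 0.92), ([172.0, 238.0], 0.61)]
label [([236.0, 293.0], 0.8)]
stand [([237.0, 294.0], 0.81)]
side {'K': [[359.547, 0.0, 251.493], [0.0, 359.547, 189.931], [0.0, 0.0, 1.0]], 'R': [[0.976, -0.218, 0.015], [-0.098, -0.498, -0.862], [0.195, 0.84, -0.507]], 't': [-538.261, 127.385, 1068.98]}
tilt_knob [([201.0, 292.0], 0.73), ([168.0, 216.0], 0.53)]
scanner [([283.0, 208.0], 0.9), ([317.0, 336.0], 0.83), ([231.0, 273.0], 0.61), ([172.0, 216.0], 0.35)]
holster [([257.0, 286.0], 0.72), ([237.0, 213.0], 0.56)]
label [([163.0, 255.0], 0.63)]
stand [([172.0, 250.0], 0.7)]
wrist {'K': [[297.319, 0.0, 247.716], [0.0, 297.319, 193.271], [0.0, 0.0, 1.0]], 'T_tool_cam': [[-0.0, -0.947, -0.32, 84.141], [1.0, -0.0, -0.0, 0.357], [0.0, -0.32, 0.947, -166.2], [0.0, 0.0, 0.0, 1.0]]}
tilt_knob []
scanner []
holster []
label []
stand [([345.0, 143.0], 0.78)]
```

View pics/scene0.png

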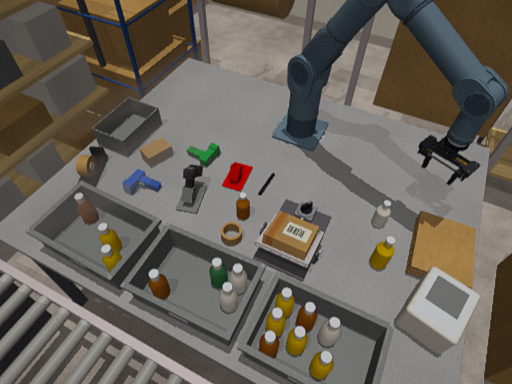

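View pics/side0.png

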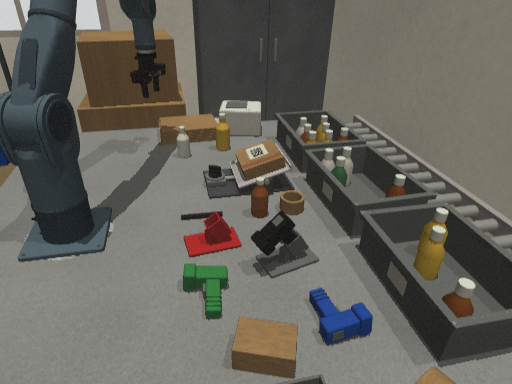

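The scene picture shows the knob at about (308,208), the parcel at (292,238), and the black scanner in the grey holster at (192,185). The side picture shows the knob at (215,173) and the scanner at (273,232).
Candidates in the scene picture are the black scanner in its holster (192,185), the blue look-alike (141,180), the green one (204,153) and the red holster (237,176). I choose the black one in the grey holster. Next is a close crop to check it.

Run:
```python
import cv2,numpy as np
a=cv2.imread("pics/scene0.png");b=cv2.imread("pics/side0.png")
def c(im,x,y,w,h):return cv2.resize(im[y:y+h,x:x+w],(400,300),interpolation=cv2.INTER_CUBIC)
cv2.imwrite("pics/crop1.png",np.vstack([np.hstack([c(a,160,155,80,60),c(a,250,195,80,60)]),np.hstack([c(b,240,205,80,60),c(b,195,135,100,75)])]))
```

```text
(no output)
```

View pics/crop1.png

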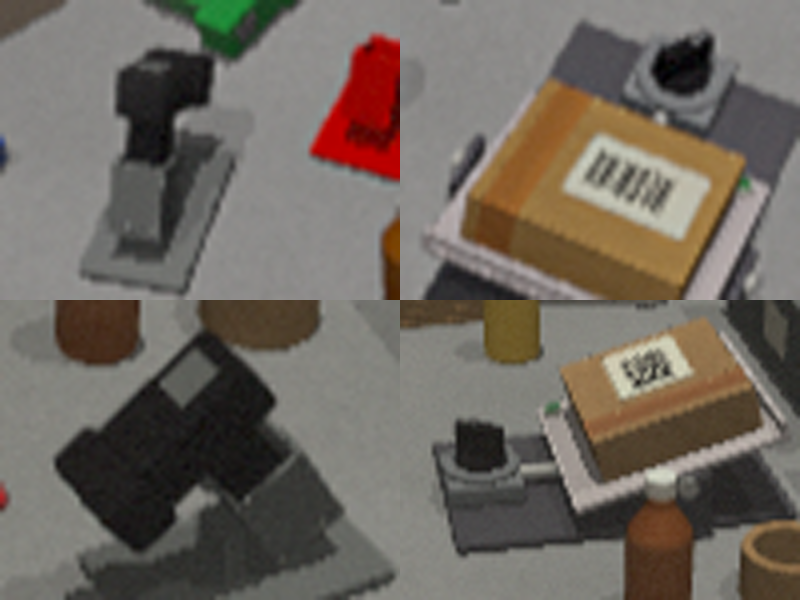

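The crop confirms the choice: black scanner in the grey holster, nose towards the robot. The knob bar top is at scene (308,205) and side (215,167), and the label at scene (297,232) and side (257,151).

```bash
cat > h.py <<'E'
from workcell import env
import numpy as np
from scipy.spatial.transform import Rotation as Ro
from scipy.optimize import least_squares
def ray(cam,px,st=None):
    k=env.calibration(cam);K=k["K"]
    u=np.array([(px[0]-K[0,2])/K[0,0],(px[1]-K[1,2])/K[1,1]])
    if cam!="wrist":
        R=np.array(k["R"]);d=R.T@np.array([*u,1]);return -R.T@k["t"],d/np.linalg.norm(d)
    r=np.hypot(*u)+1e-12;d=np.array([*(np.sin(r)*u/r),np.cos(r)])
    T=np.array(k["T_tool_cam"]);Rt=Ro.from_euler("xyz",st["tool_rot"],degrees=True).as_matrix()
    return st["tool_pos"]+Rt@T[:3,3],Rt@T[:3,:3]@d
def tri(*rays):
    A=[np.eye(3)-np.outer(d,d) for o,d in rays]
    X=np.linalg.lstsq(np.vstack(A),np.hstack([a@o for a,(o,d) in zip(A,rays)]),rcond=None)[0]
    return X,[np.linalg.norm(a@(X-o)) for a,(o,d) in zip(A,rays)]
def plane(cam,px,z,st=None):
    o,d=ray(cam,px,st);return o+d*(z-o[2])/d[2]
E
python3 - <<'E'
from h import *
np.set_printoptions(precision=1,suppress=True)
for n,a,b in(("knobtop",(308,205),(215,167)),("label",(297.4,232.4),(257,151)),("head",(191,172),(277,234))):
    print(n,tri(ray("scene",a),ray("side",b)))
print("holster",[plane("scene",p,10) for p in((176,210),(197,213),(208,186))])
print("holster side",[plane("side",p,10) for p in((256,258),(319,261),(267,272))])
print("stand side",[plane("side",p,8) for p in((203,171),(209,195),(286,190))])
print("stand scene",[plane("scene",p,8) for p in((287,199),(330,217))])
E
```

```text
knobtop (array([462.6, 214.4,  68.1]), [np.float64(0.08037771393075657), np.float64(0.08037771393085218)])
label (array([623.1, 232.1, 109.7]), [np.float64(0.6455705822288671), np.float64(0.6455705822290801)])
head (array([ 555.3, -260.2,  107.6]), [np.float64(2.3627982326101944), np.float64(2.362798232609743)])
holster [array([ 685.6, -259.6,   10. ]), array([ 659.6, -176.5,   10. ]), array([ 519.1, -210.6,   10. ])]
holster side [array([ 512.3, -231. ,   10. ]), array([ 675. , -276.7,   10. ]), array([ 527.7, -289. ,   10. ])]
stand side [array([425.7, 307.2,   8. ]), array([427.3, 122.7,   8. ]), array([701.4, 103.7,   8. ])]
stand scene [array([428.1, 115.9,   8. ]), array([432.9, 305.1,   8. ])]
```

Emit:
{"op": "send_rows", "data": {
  "grip": [1,1,1,1,1],
  "offset": [
    [-0.2,-0.16,0],
    [-0.45,-0.36,0],
    [-0.7,-0.56,0],
    [-0.9,-0.72,0],
    [-0.9,-0.72,0]
  ],
  "yaw": [0,0,0,0,0]
}}

```text
clock: 1.52
tool_pos: [367.4, 390.2, 218.8]
tool_rot: [-179.9, 0.1, 156.4]
force: [-0.2, 0.5, -0.2]
finger_gap: 87.8
grasp_force: 0.0
```

Emit:
{"op": "send_rows", "data": {
  "grip": [1,1,1,1,1],
  "offset": [
    [-0.25,-0.2,0],
    [-0.5,-0.4,0],
    [-0.75,-0.6,0],
    [-0.8,-0.64,0],
    [-0.8,-0.64,0]
  ],
  "yaw": [0,0,0,0,0]
}}

```text
clock: 2.15
tool_pos: [461.4, 214.5, 218.6]
tool_rot: [180.0, -0.0, 156.8]
force: [-0.4, 0.7, -0.1]
finger_gap: 87.9
grasp_force: 0.0
```

Run:
```python
from h import *
import cv2
s=env.state();print(s)
im=env.capture("wrist");cv2.imwrite("pics/w1.png",cv2.resize(im,(800,600),interpolation=cv2.INTER_CUBIC))
```

```text
{'clock': 2.15, 'joint_pos': array([-36.02579619,  16.91369526,   7.28528288, 109.68314631,
        -2.65783797,  53.54092242,  39.33534847]), 'dq': array([-2.09723149,  0.17129823, -2.335471  , -0.13199606, -0.54441012,
       -0.15244422, -0.7829823 ]), 'effort': array([  2.13527888, -41.01852536,   3.07125539, -22.94152558,
         0.16958863,   0.07419029,   0.22743924]), 'tool_pos': array([461.38498904, 214.45595412, 218.60093907]), 'tool_rot': array([ 1.79969624e+02, -5.68306536e-03,  1.56808436e+02]), 'force': array([-0.38706045,  0.71264975, -0.05413085]), 'moment': array([-0.01070399,  0.02726893, -0.01550322]), 'grasp_force': 0.0, 'finger_gap': 87.9130721880446}
```

View pics/w1.png

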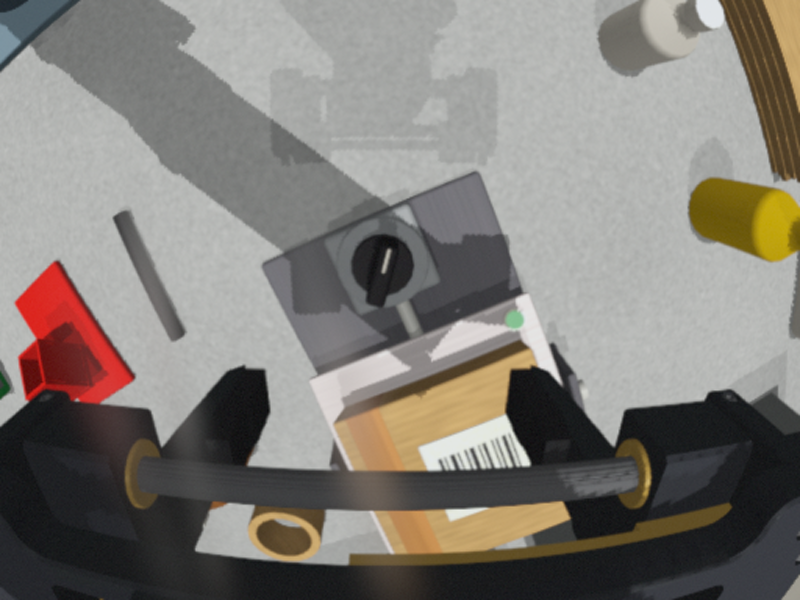

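The knob is at about (383,268), with its bar running from (395,240) to (375,305). I'll zoom in for the exact axis.

Run:
```python
from h import *
import cv2
im=cv2.resize(cv2.imread("pics/w1.png"),(512,384),interpolation=cv2.INTER_AREA)
c=im[130:205,200:300].astype(float)*2.2
cv2.imwrite("pics/w1c.png",cv2.resize(np.clip(c,0,255).astype(np.uint8),(800,600),interpolation=cv2.INTER_CUBIC))
```

```text
(no output)
```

View pics/w1c.png

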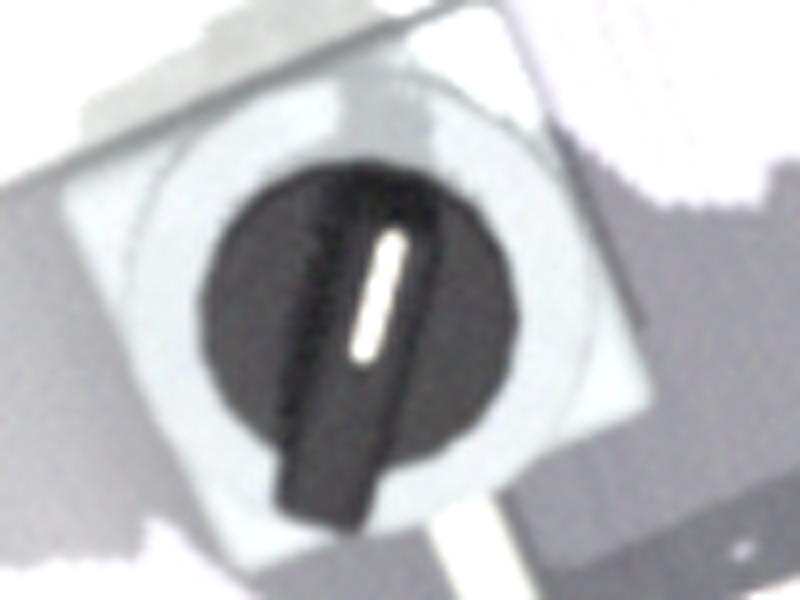

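Run:
```python
from h import *
np.set_printoptions(precision=1,suppress=True)
s={"tool_pos":np.array([461.4,214.5,218.6]),"tool_rot":[180,0,156.8]}
w=lambda x,y,z:plane("wrist",(200+x/8,130+y/8),z,s)
a,b=w(322,510,68),w(390,185,68);print("bar",a,b,(a+b)/2,np.linalg.norm(a-b),np.degrees(np.arctan2(*(b-a)[1::-1])))
p,q=w(362,358,68),w(397,235,68);print("line",p,q,np.degrees(np.arctan2(*(q-p)[1::-1])))
print("disc",w(360,310,36))
v=lambda x,y,z:plane("wrist",(x/1.5625,y/1.5625),z,s)
c=[v(263,265,8),v(476,173,8),v(523,290,8),v(318,372,8)];print(c)
for i,j in((0,1),(1,2),(0,3)):print(np.degrees(np.arctan2(*(c[j]-c[i])[1::-1])))
print("box",[w(x,y,32) for x,y in((65,190),(650,395),(250,570),(495,5))])
```

```text
bar [479.8 197.8  68. ] [440.9 224.9  68. ] [460.4 211.3  68. ] 47.384930438305545 145.19920319722905
line [461.7 211.8  68. ] [447.7 223.   68. ] 141.33902634770848
disc [462.5 210.8  36. ]
[array([428.7, 113.4,   8. ]), array([428.2, 307.6,   8. ]), array([537.9, 311.3,   8. ]), array([538.5, 112.9,   8. ])]
90.16323191856269
1.9415344701584532
-0.2587624735660891
box [array([428.4, 176.8,  32. ]), array([493.4, 246.3,  32. ]), array([495.4, 177.6,  32. ]), array([428.3, 247.3,  32. ])]
```

Emit:
{"op": "send_rows", "data": {
  "grip": [1,1,1,1,1],
  "offset": [
    [-0.006,-0.014,0.2],
    [-0.006,-0.014,0.45],
    [-0.006,-0.014,0.65],
    [-0.006,-0.014,0.8],
    [-0.006,-0.014,0.835]
  ],
  "yaw": [0.05,0.1,0.1,0.1,0.1]
}}

```text
clock: 2.82
tool_pos: [458.8, 213.1, 49.8]
tool_rot: [-179.9, -0.2, 145.6]
force: [-0.0, 0.1, 0.2]
finger_gap: 88.2
grasp_force: 0.0
```

Emit:
{"op": "send_rows", "data": {
  "grip": [0,0,0,0,0],
  "offset": [
    [0,0,0],
    [0,0,0],
    [0,0,0],
    [0,0,0],
    [0,0,0]
  ],
  "yaw": [0,0,0,0,0],
  "newtons": 25
}}

```text
clock: 3.45
tool_pos: [461.3, 211.0, 51.8]
tool_rot: [180.0, 0.0, 145.4]
force: [0.4, 0.2, 0.1]
finger_gap: 40.4
grasp_force: 0.0
```

Emit:
{"op": "send_rows", "data": {
  "grip": [0,0,0,0,0],
  "offset": [
    [0,0,0],
    [0,0,0],
    [0,0,0],
    [0,0,0],
    [0,0,0]
  ],
  "yaw": [0,0,0,0,0]
}}

```text
clock: 4.08
tool_pos: [460.9, 210.6, 51.5]
tool_rot: [-180.0, -0.0, 145.4]
force: [-1.1, -1.9, 2.2]
finger_gap: 13.7
grasp_force: 24.7
```

Emit:
{"op": "send_rows", "data": {
  "grip": [0,0,0,0,0],
  "offset": [
    [0,0,0],
    [0,0,0],
    [0,0,0],
    [0,0,0],
    [0,0,0]
  ],
  "yaw": [0.07,0.15,0.23,0.31,0.38]
}}

```text
clock: 4.7
tool_pos: [462.0, 211.2, 51.6]
tool_rot: [179.9, 0.0, 101.6]
force: [1.8, -0.7, -2.7]
finger_gap: 13.3
grasp_force: 24.8
```

Emit:
{"op": "send_rows", "data": {
  "grip": [0,0,0,0,0],
  "offset": [
    [0,0,0],
    [0,0,0],
    [0,0,0],
    [0,0,0],
    [0,0,0]
  ],
  "yaw": [0.08,0.16,0.24,0.27,0.27]
}}

```text
clock: 5.32
tool_pos: [462.8, 211.1, 51.6]
tool_rot: [179.8, -0.1, 71.0]
force: [5.6, 0.2, -5.0]
finger_gap: 13.3
grasp_force: 24.8
```

Run:
```python
from h import *
import cv2
s=env.state();print(s["joint_pos"],s["force"],s["moment"],s["tool_rot"])
im=env.capture("side");cv2.imwrite("pics/s1f.png",im)
a=cv2.imread("pics/side0.png")
c=lambda im:cv2.resize(im[125:210,220:305],(400,400),interpolation=cv2.INTER_CUBIC)
cv2.imwrite("pics/s1.png",np.hstack([c(a),c(im)]))
```

```text
[-50.37938806  34.7176109   26.6130954  116.8876991  -26.86060498
  34.13034877 -24.32435406] [ 5.56480774  0.18312921 -4.97625339] [-0.15416599 -1.14340847  0.05543444] [ 1.79814976e+02 -5.76519245e-02  7.09702042e+01]
```

View pics/s1.png

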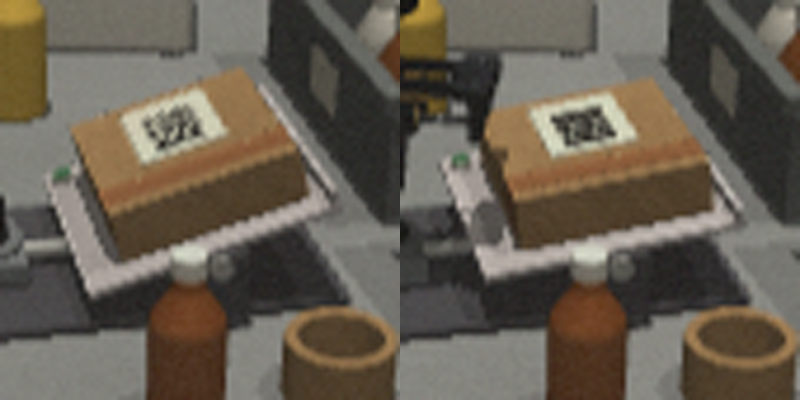

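The left half shows the deck before and the right half after a 74° turn: the near edge has risen but is still low. I'll fit the tilt from the parcel corners.

```bash
cat > fit.py <<'E'
from h import *
K=env.calibration("side")
def proj(X):
    c=np.asarray(K["R"])@X+K["t"];return np.array([K["K"][0,0]*c[0]/c[2]+K["K"][0,2],K["K"][1,1]*c[1]/c[2]+K["K"][1,2]])
def fit(sets,hx,hy,joint):
    # points: parcel TL,TR,BL,BR front corners; label; plate top... 
    L=[(-hx,-hy,50),(hx,-hy,50),(-hx,-hy,5),(hx,-hy,5)]
    def res(p):
        x0,y0,yaw=p[:3];r=[]
        for i,S in enumerate(sets):
            t=p[3+i];  # deck>0: near edge (-x) up
            R=Ro.from_euler("z",yaw).as_matrix()@Ro.from_euler("y",t).as_matrix()
            for l,px in zip(L,S): r+=list(proj(np.array([x0,y0,60])+R@np.array(l,float))-px)
        if len(sets)>1: r+=list(np.array(joint(p))*100)
        r+=[(x0-626.5)/5,(y0-213)/3,(yaw-.01)/.01]
        return r
    s=least_squares(res,[626,213,0.01]+[-.1]*len(sets));return s.x,np.sqrt(2*s.cost/len(s.fun))
E
python3 - <<'E'
from fit import *
np.set_printoptions(precision=3,suppress=True)
f=lambda L,ox:[np.array([220+(x-ox)/4.706-.4,125+y/4.706-.4]) for x,y in L]
b=f([(108,208),(295,142),(120,258),(308,192)],0)
a=f([(515,192),(708,155),(520,245),(713,210)],400)
for hx,hy in((75,80),(80,75)):
    print(hx,fit([b,a],hx,hy,lambda p:[0]),fit([b,a],hx,hy,lambda p:[p[4]-p[3]-.156]))
E
```

```text
75 (array([632.006, 218.424,   0.012,  -0.268,  -0.098]), np.float64(0.6611697381360654)) (array([632.002, 218.413,   0.012,  -0.261,  -0.104]), np.float64(0.6671720828814536))
80 (array([632.33 , 216.276,   0.017,  -0.263,  -0.089]), np.float64(1.0236613445244642)) (array([632.323, 216.262,   0.017,  -0.255,  -0.097]), np.float64(1.030095193097338))
```

Emit:
{"op": "send_rows", "data": {
  "grip": [0,0,0,0,0],
  "offset": [
    [0,0,0],
    [0,0,0],
    [0,0,0],
    [0,0,0],
    [0,0,0]
  ],
  "yaw": [0.08,0.16,0.24,0.32,0.4]
}}

```text
clock: 6.0
tool_pos: [463.7, 210.3, 51.7]
tool_rot: [179.8, -0.2, 24.8]
force: [8.5, -3.4, -10.8]
finger_gap: 13.5
grasp_force: 24.8
```

Emit:
{"op": "send_rows", "data": {
  "grip": [0,0],
  "offset": [
    [0,0,0],
    [0,0,0]
  ],
  "yaw": [0,0]
}}

```text
clock: 6.25
tool_pos: [463.7, 210.3, 51.6]
tool_rot: [179.8, -0.2, 25.1]
force: [7.6, -3.0, -8.5]
finger_gap: 13.5
grasp_force: 24.7
```

Run:
```python
from h import *
import cv2
s=env.state();print(s["joint_pos"],s["force"],s["moment"],s["tool_rot"])
im=env.capture("side");cv2.imwrite("pics/s2f.png",im)
cv2.imwrite("pics/s2.png",cv2.resize(im[135:195,220:300],(800,600),interpolation=cv2.INTER_CUBIC))
```

```text
[-58.87640909  38.16798587  38.40709911 117.32930144 -38.82325887
  37.41412423 -59.33532857] [ 7.58735795 -2.97856061 -8.48220351] [-0.55595474 -1.58718274 -0.00255109] [179.82083006  -0.23426206  25.1167222 ]
```

View pics/s2.png

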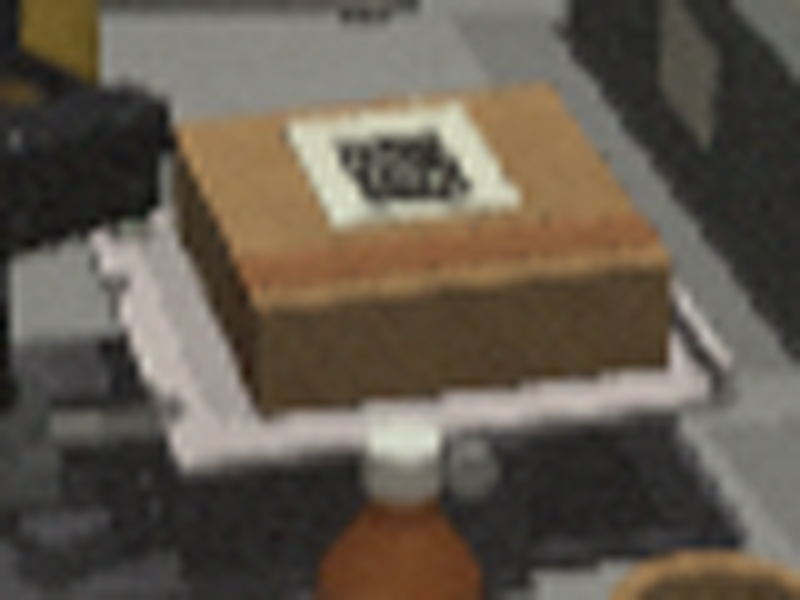

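The deck is nearly level now. The parcel's front top edge runs from (263,305) to (668,258) in the crop.

Run:
```python
from fit import *
np.set_printoptions(precision=3,suppress=True)
f=lambda L,ox:[np.array([220+(x-ox)/4.706-.4,125+y/4.706-.4]) for x,y in L]
b=f([(108,208),(295,142),(120,258),(308,192)],0)
a=f([(515,192),(708,155),(520,245),(713,210)],400)
c=[np.array([220+x/10-.45,135+y/10-.45]) for x,y in((263,305),(668,258),(265,413),(668,362))]
for hx,hy in((75,80),(80,75)):
    print(hx,fit([b,a,c],hx,hy,lambda p:[0]),fit([b,a,c],hx,hy,lambda p:[p[4]-p[3]-.156,p[5]-p[4]-.0961]), fit([c],hx,hy,None))
# direct: slope of front edges vs horizontal
for y0 in(133,138):
    pr=[]
    for px in c[:2]:
        o,d=ray("side",px);pr.append(o+d*(y0-o[1])/d[1])
    print(pr,(pr[0]-pr[1])[2]/150)
    pr=[]
    for px in c[2:]:
        o,d=ray("side",px);pr.append(o+d*(y0-o[1])/d[1])
    print(pr,(pr[0]-pr[1])[2]/150)
```

```text
75 (array([632.544, 217.599,   0.013,  -0.27 ,  -0.101,  -0.021]), np.float64(0.6607023112391015)) (array([632.543, 217.599,   0.013,  -0.267,  -0.11 ,  -0.015]), np.float64(0.6563209551520418)) (array([632.427, 213.382,   0.013,  -0.024]), np.float64(0.5569466755567691))
80 (array([632.538, 215.074,   0.021,  -0.263,  -0.09 ,  -0.01 ]), np.float64(1.1514183854553286)) (array([632.534, 215.07 ,   0.021,  -0.257,  -0.1  ,  -0.005]), np.float64(1.1362679651025405)) (array([632.929, 211.848,   0.016,  -0.014]), np.float64(1.2089513788480686))
[array([559.749, 133.   , 106.701]), array([704.903, 133.   , 111.446])] -0.031629578718324565
[array([560.769, 133.   ,  64.494]), array([707.675, 133.   ,  70.113])] -0.037463230880608385
[array([560.813, 138.   , 104.151]), array([706.636, 138.   , 108.917])] -0.031775425285410774
[array([561.838, 138.   ,  61.748]), array([709.422, 138.   ,  67.394])] -0.03763597689359055
```

Emit:
{"op": "send_rows", "data": {
  "grip": [0,0,0],
  "offset": [
    [0,0,0],
    [0,0,0],
    [0,0,0]
  ],
  "yaw": [0.04,0.075,0.075]
}}

```text
clock: 6.68
tool_pos: [463.8, 210.0, 51.6]
tool_rot: [179.8, -0.3, 16.5]
force: [8.1, -2.2, -8.4]
finger_gap: 13.6
grasp_force: 24.8
```

Emit:
{"op": "send_rows", "data": {
  "grip": [0.5,0.5,0.5,0.5,0.5],
  "offset": [
    [0,0,0],
    [0,0,0],
    [0,0,0],
    [0,0,0],
    [0,0,0]
  ],
  "yaw": [0,0,0,0,0]
}}

```text
clock: 7.3
tool_pos: [461.1, 211.1, 51.5]
tool_rot: [-180.0, 0.0, 16.5]
force: [0.8, -0.2, -0.1]
finger_gap: 43.8
grasp_force: 0.0
```

Emit:
{"op": "send_rows", "data": {
  "grip": [0.5,0.5,0.5,0.5,0.5],
  "offset": [
    [0,0,-0.25],
    [0,0,-0.5],
    [0,0,-0.8],
    [0,0,-1],
    [0,0,-1]
  ],
  "yaw": [0,0,0,0,0]
}}

```text
clock: 7.92
tool_pos: [462.8, 211.7, 254.1]
tool_rot: [-179.9, -0.3, 16.5]
force: [0.8, 0.7, -0.5]
finger_gap: 43.7
grasp_force: 0.0
```

Emit:
{"op": "send_rows", "data": {
  "grip": [1,1,1,1],
  "offset": [
    [-0.05,0.2,0],
    [-0.12,0.5,0],
    [-0.2,0.8,0],
    [-0.2,0.8,0]
  ],
  "yaw": [0,0,0,0]
}}

```text
clock: 8.43
tool_pos: [467.2, 41.3, 251.0]
tool_rot: [180.0, 0.1, 16.0]
force: [-0.6, 0.2, -0.5]
finger_gap: 81.7
grasp_force: 0.0
```

Emit:
{"op": "send_rows", "data": {
  "grip": [1,1,1,1],
  "offset": [
    [-0.05,0.25,0],
    [-0.12,0.5,0],
    [-0.18,0.75,0],
    [-0.18,0.75,0]
  ],
  "yaw": [0,0,0,0]
}}

```text
clock: 8.93
tool_pos: [475.5, -111.4, 251.0]
tool_rot: [179.9, 0.1, 16.1]
force: [-0.2, -0.3, -0.4]
finger_gap: 88.2
grasp_force: 0.0
```

Emit:
{"op": "send_rows", "data": {
  "grip": [1,1,1,1,1],
  "offset": [
    [-0.05,0.25,0],
    [-0.12,0.5,0],
    [-0.16,0.74,0],
    [-0.16,0.74,0],
    [-0.16,0.74,0]
  ],
  "yaw": [0,0,0,0,0]
}}

```text
clock: 9.55
tool_pos: [488.0, -256.7, 250.5]
tool_rot: [-179.9, 0.1, 16.6]
force: [0.1, 0.2, 0.2]
finger_gap: 88.0
grasp_force: 0.0
```

Run:
```python
from h import *
import cv2
s=env.state();print(s["joint_pos"].round(1),s["tool_pos"],s["tool_rot"])
np.save("w2s.npy",np.hstack([s["tool_pos"],s["tool_rot"]]))
w=env.capture("wrist");cv2.imwrite("pics/w2f.png",w)
im=np.mean([env.capture("side") for _ in range(4)],0).astype(np.uint8);cv2.imwrite("pics/s3f.png",im)
for n in("scanner","holster","scanner_head"):print(n,[(np.round(np.array(d["centre"])*[384,512]).tolist(),round(d["p"],2)) for d in env.look_for("wrist",n)][:3])
W=cv2.resize(w,(480,360),interpolation=cv2.INTER_CUBIC)
S=cv2.resize(im[135:195,220:300],(320,240),interpolation=cv2.INTER_CUBIC)
C=np.zeros((600,800,3),np.uint8);C[:360,:480]=W;C[:240,480:]=S
C[360:,:320]=cv2.resize(cv2.convertScaleAbs(im[205:265,240:320],alpha=1.5),(320,240),interpolation=cv2.INTER_CUBIC)
cv2.imwrite("pics/c2.png",C)
```

```text
[-18.1  27.7  56.2 103.5 -25.7  62.9 -26.2] [ 488.00830711 -256.65751286  250.50320328] [-1.79890368e+02  5.27585564e-02  1.65959854e+01]
scanner [([107.0, 424.0], 0.84), ([115.0, 265.0], 0.78), ([246.0, 259.0], 0.73)]
holster [([181.0, 152.0], 0.74)]
scanner_head [([115.0, 264.0], 0.85), ([242.0, 258.0], 0.8), ([104.0, 426.0], 0.69)]
```

View pics/c2.png

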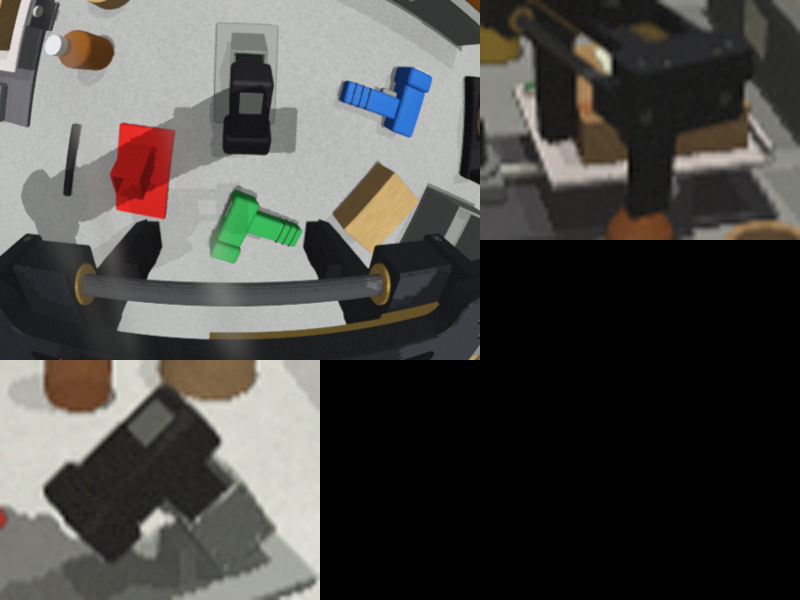

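The wrist view shows the black scanner in its grey holster at (247,100), the pad on its head at (251,103), green below, blue to the right and red to the left. The side view of the deck is hidden by the arm.

Run:
```python
from h import *
np.set_printoptions(precision=1,suppress=True)
q=np.load("w2s.npy");s={"tool_pos":q[:3],"tool_rot":q[3:]}
W=lambda p:(p[0]/.9375,p[1]/.9375)
ang=lambda a,b:np.degrees(np.arctan2(*(b-a)[1::-1]))
c=[plane("wrist",W(p),10,s) for p in((213,118),(218,22),(278,24),(273,118))]
print(c,"edges",ang(c[0],c[1]),ang(c[3],c[2]),ang(c[2],c[1])-90)
n=[plane("wrist",W(p),100,s) for p in((224,150),(271,153))];print("nose",n,ang(n[1],n[0])-90,np.linalg.norm(n[0]-n[1]))
S=lambda p:(240+p[0]/4-.4,205+p[1]/4-.4)
pad=tri(ray("wrist",W((251,103)),s),ray("side",S((150,62))));print("pad",pad)
e=tri(ray("wrist",W((247,151)),s),ray("side",S((78,165))));print("nose mid?",e)
r=tri(ray("wrist",W((252,56)),s),ray("side",S((193,52))));print("rear?",r)
for n,z in (("green",20),("red",30),("blue",20)):pass
print("red",[plane("wrist",W(p),5,s) for p in((120,122),(175,130),(168,218),(114,208))])
print("green",[plane("wrist",W(p),25,s) for p in((212,250),(240,188),(300,230))])
print("others",[plane("wrist",W(p),20,s) for p in((75,125),(67,195),(340,90),(335,205))])
```

```text
[array([ 520.4, -216.5,   10. ]), array([ 659. , -183.3,   10. ]), array([ 682.3, -266. ,   10. ]), array([ 546. , -300.4,   10. ])] edges 13.47113946349603 14.1558252694488 15.735174705770461
nose [array([ 498.7, -242.5,  100. ]), array([ 511.2, -296.1,  100. ])] 13.1077851726901 55.054458953636825
pad (array([ 559.6, -252.6,  143. ]), [np.float64(1.4011601314769468), np.float64(1.4011601314764361)])
nose mid? (array([ 505.7, -271.2,   86.1]), [np.float64(3.4251465420679295), np.float64(3.4251465420674148)])
rear? (array([ 599. , -238.7,  136.6]), [np.float64(7.672048594053899), np.float64(7.672048594054172)])
red [array([477. , -76.2,   5. ]), array([ 487. , -165.8,    5. ]), array([ 340.3, -187. ,    5. ]), array([328.2, -89.7,   5. ])]
green [array([ 314.8, -272. ,   25. ]), array([ 433.2, -283.9,   25. ]), array([ 391.3, -399.5,   25. ])]
others [array([457.5,  -3.4,  20. ]), array([331.5,  -0.9,  20. ]), array([ 619.1, -381.2,   20. ]), array([ 447.2, -442.1,   20. ])]
```

Run:
```python
from h import *
np.set_printoptions(precision=1,suppress=True)
q=np.load("w2s.npy");s={"tool_pos":q[:3],"tool_rot":q[3:]}
a=np.radians(14);ex=np.array([np.cos(a),np.sin(a),0]);ey=np.array([-np.sin(a),np.cos(a),0])
P0=np.array([571.5,-250.0,124])
hz=-.848*ex-[0,0,.53];hu=-.53*ex+[0,0,.848]  # along head, up (away from foot)
def side(p,off):
    o,d=ray("side",(240+p[0]/4-.4,205+p[1]/4-.4));t=(ey@(P0-o)+off)/(ey@d);X=o+d*t-P0;return np.array([X@hz,X@hu])
print("side rear top",side((173,27),-21),"rear bot",side((220,80),-21),"nose top",side((45,127),-28),"nose bot",side((110,200),-28), side((45,127),28))
W=lambda x,y:(x/.9375,y/.9375)
def top(p,u):
    o,d=ray("wrist",W(*p),s);t=(hu@(P0-o)+u)/(hu@d);X=o+d*t-P0;return np.array([X@hz,X@ey])
print("wrist rear",top((232,55),20),top((271,57),20),"nose",top((224,150),20),top((271,153),20),"pad",top((251,103),20))
```

```text
side rear top [-20.2  56.2] rear bot [-25.3  -6.6] nose top [75.9 68.6] nose bot [ 75.1 -17.3] [77.5 11.9]
wrist rear [-50.5  19.9] [-51.  -14.2] nose [67.3 24.8] [ 68.4 -29.5] pad [ 0.6 -0.6]
```

Emit:
{"op": "send_rows", "data": {
  "grip": [1,1,1,1,1],
  "offset": [
    [0.25,0.05,0],
    [0.41,0.088,0.1],
    [0.41,0.088,0.35],
    [0.41,0.088,0.6],
    [0.41,0.088,0.728]
  ],
  "yaw": [0.014,0.014,0.014,0.014,0.014]
}}

```text
clock: 10.58
tool_pos: [570.1, -251.4, 103.1]
tool_rot: [-179.9, 0.2, 14.9]
force: [0.8, -0.8, 0.6]
finger_gap: 88.0
grasp_force: 0.0
```

Emit:
{"op": "send_rows", "data": {
  "grip": [0.4,0.4,0.4,0,0],
  "offset": [
    [0,0,0],
    [0,0,0],
    [0,0,0],
    [0,0,0],
    [0,0,0]
  ],
  "yaw": [0,0,0,0,0],
  "newtons": 15
}}

```text
clock: 11.2
tool_pos: [571.5, -252.3, 106.4]
tool_rot: [-180.0, -0.0, 14.9]
force: [-0.4, 0.2, 4.3]
finger_gap: 41.7
grasp_force: 15.0
```

Emit:
{"op": "send_rows", "data": {
  "grip": [0,0],
  "offset": [
    [0,0,0],
    [0,0,0]
  ],
  "yaw": [0,0],
  "newtons": 40
}}

```text
clock: 11.45
tool_pos: [571.5, -252.3, 106.4]
tool_rot: [-180.0, -0.0, 14.9]
force: [-0.6, 2.2, 5.6]
finger_gap: 41.6
grasp_force: 40.0
```

Emit:
{"op": "send_rows", "data": {
  "grip": [0,0,0,0,0],
  "offset": [
    [-0.02,0,-0.032],
    [-0.06,0,-0.096],
    [-0.1,0,-0.16],
    [-0.15,0,-0.24],
    [-0.2,0,-0.32]
  ],
  "yaw": [0,0,0,0,0]
}}

```text
clock: 12.08
tool_pos: [531.8, -263.2, 171.3]
tool_rot: [180.0, -0.0, 14.9]
force: [-0.3, -0.4, -2.0]
finger_gap: 41.9
grasp_force: 39.9
```

Emit:
{"op": "send_rows", "data": {
  "grip": [0,0,0],
  "offset": [
    [0,0,-0.1],
    [0,0,-0.2],
    [0,0,-0.2]
  ],
  "yaw": [0,0,0]
}}

```text
clock: 12.45
tool_pos: [534.0, -263.2, 211.9]
tool_rot: [179.9, -0.2, 14.9]
force: [0.4, -0.6, -3.0]
finger_gap: 41.6
grasp_force: 39.9
```

Run:
```python
from h import *
import cv2
s=env.state();print(s["joint_pos"].round(1),s["tool_pos"],s["tool_rot"],s["force"],s["moment"],s["finger_gap"])
im=env.capture("side");cv2.imwrite("pics/s4f.png",im)
cv2.imwrite("pics/s4.png",cv2.resize(cv2.convertScaleAbs(im[145:295,190:390],alpha=1.6),(800,600),interpolation=cv2.INTER_CUBIC))
```

```text
[-14.4  34.7  52.7  99.5 -31.1  61.4 -26.3] [ 534.02724298 -263.16991996  211.91345399] [ 1.79880766e+02 -1.67610993e-01  1.49322298e+01] [ 0.35419413 -0.58401268 -3.01033485] [-0.02611576  0.1185758   0.00617091] 41.64260257048526
```

View pics/s4.png

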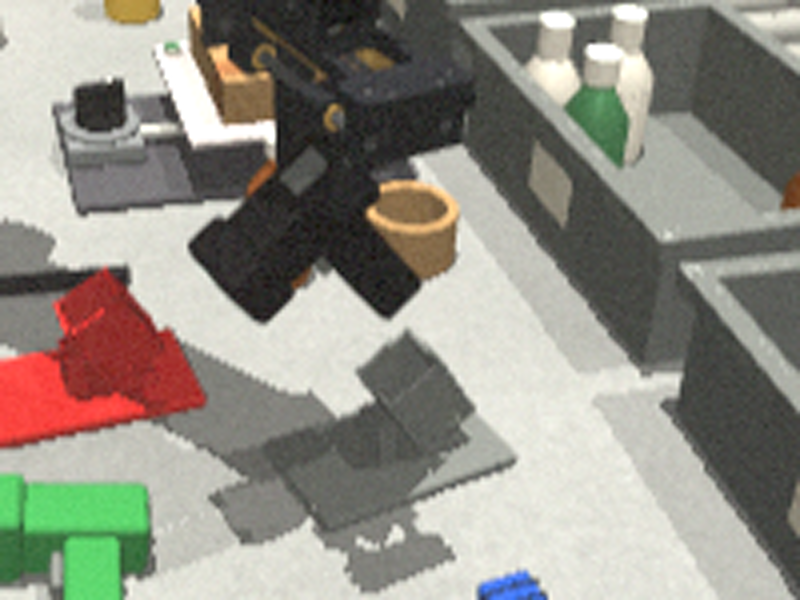

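The picture shows the scanner drawn clear of the holster and still at its 32° lean: nose at (235,270), foot at (400,300), empty mouth at (410,350). The tool can only yaw, so I'll pivot the scanner between the pads by laying its handle on the holster's back lip and moving down along an arc.

Emit:
{"op": "send_rows", "data": {
  "grip": [0,0,0,0],
  "offset": [
    [0.12,0,0],
    [0.25,0,0.05],
    [0.25,0,0.18],
    [0.25,0,0.18]
  ],
  "yaw": [0,0,0,0],
  "newtons": 25
}}

```text
clock: 13.0
tool_pos: [579.4, -248.6, 171.3]
tool_rot: [-179.8, 0.3, 14.9]
force: [0.1, -0.4, -1.2]
finger_gap: 41.9
grasp_force: 24.9
```

Emit:
{"op": "send_rows", "data": {
  "grip": [0,0,0,0,0],
  "offset": [
    [0,0,0.03],
    [0,0,0.065],
    [-0.05,0,0.093],
    [-0.095,0,0.12],
    [-0.095,0,0.12]
  ],
  "yaw": [0,0,0,0,0],
  "newtons": 15
}}

```text
clock: 13.62
tool_pos: [561.2, -255.2, 149.7]
tool_rot: [-180.0, 0.0, 14.8]
force: [0.5, -0.1, -2.2]
finger_gap: 41.9
grasp_force: 15.0
```

Run:
```python
from h import *
import cv2
s=env.state();print(s["tool_pos"],s["tool_rot"],s["force"],s["moment"],s["finger_gap"])
im=env.capture("side");cv2.imwrite("pics/s5f.png",im)
a=cv2.imread("pics/side0.png");print("oil",[tri(ray("scene",(244,195)),ray("side",(260,183)))])
for n in("scanner","scanner_window"):print(n,[(np.round(np.array(d["centre"])*[384,512]).tolist(),round(d["p"],2)) for d in env.look_for("side",n)][:4])
```

```text
[ 561.22615149 -255.16309103  149.70112858] [-1.79965695e+02  4.61147027e-02  1.47979043e+01] [ 0.51977204 -0.1018052  -2.21132399] [-0.06442293  0.16409256  0.01663678] 41.88923438115928
oil [(array([570.49046548, -12.44660677, 117.1882198 ]), [np.float64(3.8044924030992595), np.float64(3.8044924030985423)])]
scanner [([280.0, 208.0], 0.8), ([316.0, 336.0], 0.68), ([221.0, 272.0], 0.65), ([295.0, 168.0], 0.27)]
scanner_window [([284.0, 210.0], 0.85), ([317.0, 340.0], 0.84), ([222.0, 274.0], 0.8), ([199.0, 261.0], 0.61)]
```

```bash
cat > ang.py <<'E'
from h import *
import cv2,itertools,sys
def hullpts(bounds):return np.array(list(itertools.product(*bounds)),float)
BOX=[hullpts(b) for b in(((-20,20),(-21,21),(-35,72)),((-22,22),(-28,28),(41,72)),((18,108),(-15,15),(-17,17)))]
def model(cam,th,pos,yaw):  # th: window direction below horizontal, deg; pos=scanner_head
    a,t=np.radians(yaw),np.radians(th);ex=np.array([np.cos(a),np.sin(a),0]);up=np.array([0,0,1.])
    z=-np.cos(t)*ex-np.sin(t)*up;x=np.sin(t)*ex-np.cos(t)*up;y=np.cross(z,x);R=np.c_[x,y,z]
    k=env.calibration(cam);m=np.zeros((384*4,512*4),np.uint8)
    for B in BOX:
        c=(np.asarray(k["R"])@((R@B.T).T+pos).T).T+k["t"];p=(c@np.asarray(k["K"]).T);p=p[:,:2]/p[:,2:]
        cv2.fillConvexPoly(m,cv2.convexHull((p*4).round().astype(np.int32)),255)
    return cv2.resize(m,(512,384),interpolation=cv2.INTER_AREA)/255.
def estimate(im,tcp,yaw,cam="side",th0=range(10,112,2)):
    g=im.max(2).astype(float);dark=1/(1+np.exp((g-55)/6))
    k=env.calibration(cam)
    best=[]
    for th in th0:
        for ds in(-6,0,6):
          for du in(-5,0,5):
            a=np.radians(yaw);pos=np.array(tcp)+[ds*np.cos(a),ds*np.sin(a),19+du]
            m=model(cam,th,pos,yaw)
            # only look below/around the fingers: image rows under the grasp point row minus 5
            c=np.asarray(k["R"])@pos+k["t"];r=k["K"][1,1]*c[1]/c[2]+k["K"][1,2];q=k["K"][0,0]*c[0]/c[2]+k["K"][0,2]
            w=np.zeros_like(m);r0=int(r)-2;w[r0:r0+60,int(q)-60:int(q)+60]=1
            best.append((np.sum(w*(m-dark)**2),th,ds,du))
    best.sort();return best[:6]
E
python3 - <<'E'
from ang import *
im=cv2.imread("pics/s4f.png");print(estimate(im,(534,-263.2,211.9),14.9))
im=cv2.imread("pics/s5f.png");print(estimate(im,(561.2,-255.2,149.7),14.8))
E
```

```text
[(np.float64(301.8988380382049), 38, -6, -5), (np.float64(304.87240848648264), 36, -6, -5), (np.float64(319.9027546762233), 36, -6, 0), (np.float64(339.7598645519265), 34, -6, 0), (np.float64(340.3920488362877), 40, -6, -5), (np.float64(347.10838836123673), 34, -6, -5)]
[(np.float64(399.74232863490397), 48, 0, -5), (np.float64(405.8838064619243), 50, -6, -5), (np.float64(413.2356673104557), 52, -6, -5), (np.float64(416.27399829754927), 46, 0, -5), (np.float64(418.28868716464393), 50, 0, -5), (np.float64(424.96056276644856), 50, -6, 0)]
```

The estimate gives 35° before and about 48° now, so the pivot is working and I'll continue the arc.

Emit:
{"op": "send_rows", "data": {
  "grip": [0,0,0,0,0],
  "offset": [
    [-0.05,0,0.04],
    [-0.095,0,0.085],
    [-0.13,0,0.13],
    [-0.16,0,0.19],
    [-0.16,0,0.19]
  ],
  "yaw": [0,0,0,0,0]
}}

```text
clock: 14.4
tool_pos: [530.3, -262.9, 110.8]
tool_rot: [-179.9, 0.1, 14.8]
force: [-0.1, 0.5, -3.2]
finger_gap: 41.8
grasp_force: 15.0
```

Emit:
{"op": "send_rows", "data": {
  "grip": [0,0,0,0],
  "offset": [
    [-0.015,0,0.04],
    [-0.03,0,0.08],
    [-0.04,0,0.11],
    [-0.04,0,0.11]
  ],
  "yaw": [0,0,0,0]
}}

```text
clock: 14.9
tool_pos: [523.6, -265.0, 89.4]
tool_rot: [-180.0, 0.0, 14.9]
force: [0.4, -0.5, -0.9]
finger_gap: 42.1
grasp_force: 15.0
```

Run:
```python
from ang import *
s=env.state();print(s["tool_pos"],s["tool_rot"],s["force"],s["moment"],s["finger_gap"])
im=env.capture("side");cv2.imwrite("pics/s6f.png",im)
print(estimate(im,s["tool_pos"],s["tool_rot"][2]))
```

```text
[ 523.5968225  -265.03473095   89.43932819] [-1.79984474e+02  3.40903631e-02  1.48750440e+01] [ 0.39641426 -0.50512385 -0.85051389] [-0.07337195  0.19852442 -0.07974731] 42.10524355558604
[(np.float64(206.24449891776283), 96, 6, -5), (np.float64(206.75356586270664), 94, 6, -5), (np.float64(213.17888758934095), 92, 6, -5), (np.float64(216.95589605991935), 98, 6, -5), (np.float64(223.6863606725862), 92, 6, 0), (np.float64(229.40368231454605), 90, 6, 0)]
```

Emit:
{"op": "send_rows", "data": {
  "grip": [0,0,0,0],
  "offset": [
    [0,0,0],
    [0,0,0],
    [0,0,-0.1],
    [0,0,-0.2]
  ],
  "yaw": [0,0,0,0],
  "newtons": 45
}}

```text
clock: 15.45
tool_pos: [524.1, -265.3, 131.7]
tool_rot: [180.0, -0.0, 14.9]
force: [-0.6, -1.0, -1.6]
finger_gap: 41.5
grasp_force: 45.0
```

Emit:
{"op": "send_rows", "data": {
  "grip": [0,0,0,0,0],
  "offset": [
    [0,0,-0.2],
    [0,0,-0.4],
    [0,0,-0.6],
    [0,0,-0.68],
    [0,0,-0.68]
  ],
  "yaw": [0,0,0,0,0]
}}

```text
clock: 16.08
tool_pos: [524.3, -265.2, 266.8]
tool_rot: [180.0, -0.1, 14.9]
force: [-1.0, -0.1, -2.6]
finger_gap: 41.5
grasp_force: 45.0
```

Run:
```python
from ang import *
s=env.state();print(s["joint_pos"].round(1),s["tool_pos"],s["tool_rot"],s["force"],s["moment"],s["finger_gap"])
for c in("side","scene"):
    im=np.mean([env.capture(c) for _ in range(3)],0).astype(np.uint8);cv2.imwrite(f"pics/{c}7.png",im)
    print(c,estimate(im,s["tool_pos"],s["tool_rot"][2],c,range(76,112,2)))
# tilt check from gradient-refined parcel edges in side image
im=cv2.imread("pics/side7.png");g=cv2.cvtColor(im,cv2.COLOR_BGR2GRAY)
l=cv2.createLineSegmentDetector(cv2.LSD_REFINE_ADV).detect(g)[0][:,0]
for x0,y0,x1,y1 in l:
    if 195<min(x0,x1) and max(x0,x1)<310 and 130<min(y0,y1) and max(y0,y1)<205 and abs(x1-x0)>15: print(np.round([x0,y0,x1,y1],1).tolist())
```

```text
[-16.5  30.8  56.   97.3 -27.5  66.8 -28.2] [ 524.30825219 -265.1605333   266.83856996] [ 1.79957324e+02 -1.09006644e-01  1.48961667e+01] [-0.9785771  -0.05948072 -2.60889865] [-0.00971321  0.2552619  -0.04693183] 41.48785878017132
side [(np.float64(743.9018608448843), 96, 6, -5), (np.float64(745.4787891533276), 98, 6, -5), (np.float64(760.077082749812), 94, 6, -5), (np.float64(773.4349443864072), 92, 6, 0), (np.float64(775.781223513941), 100, 6, -5), (np.float64(780.2177578707252), 94, 6, 0)]
scene [(np.float64(255.85400047056234), 94, 6, -5), (np.float64(258.15045588141516), 92, 6, -5), (np.float64(261.2821897001411), 96, 6, -5), (np.float64(262.3161411674148), 92, 0, -5), (np.float64(262.53451568889443), 90, 6, -5), (np.float64(264.00785236999513), 94, 0, -5)]
[237.89999389648438, 181.0, 254.5, 179.1999969482422]
[304.6000061035156, 172.6999969482422, 282.1000061035156, 178.8000030517578]
[250.6999969482422, 194.0, 210.5, 198.5]
[284.29998779296875, 202.0, 299.29998779296875, 202.8000030517578]
[225.6999969482422, 151.39999389648438, 209.39999389648438, 149.3000030517578]
[208.10000610351562, 182.6999969482422, 224.39999389648438, 181.60000610351562]
[278.20001220703125, 145.89999389648438, 303.20001220703125, 140.89999389648438]
[210.60000610351562, 195.8000030517578, 235.60000610351562, 193.0]
```

The angle is about 94°. I'll true it up by pressing the window face lightly on a clear patch of bench near (540,-165).

Emit:
{"op": "send_rows", "data": {
  "grip": [0,0,0],
  "offset": [
    [0.1,-0.23,0],
    [0.205,-0.464,0],
    [0.205,-0.464,0]
  ],
  "yaw": [0,0,0]
}}

```text
clock: 16.75
tool_pos: [540.9, -159.4, 264.6]
tool_rot: [-179.8, 0.1, 15.3]
force: [-0.6, -0.4, -1.9]
finger_gap: 41.5
grasp_force: 45.0
```

Emit:
{"op": "send_rows", "data": {
  "grip": [0,0,0,0,0],
  "offset": [
    [0,0,0.22],
    [0,0,0.48],
    [0,0,0.72],
    [0,0,0.92],
    [0,0,0.97]
  ],
  "yaw": [0,0,0,0,0]
}}

```text
clock: 17.38
tool_pos: [537.6, -165.2, 69.6]
tool_rot: [-179.9, 0.3, 14.8]
force: [-0.3, -0.6, -1.0]
finger_gap: 42.0
grasp_force: 45.0
```

Emit:
{"op": "send_rows", "data": {
  "grip": [0,0,0,0],
  "offset": [
    [0,0,0],
    [0,0,0.01],
    [0,0,0.02],
    [0,0,0.03]
  ],
  "yaw": [0,0,0,0],
  "newtons": 15
}}

```text
clock: 17.88
tool_pos: [540.2, -164.7, 66.5]
tool_rot: [180.0, -0.1, 14.9]
force: [0.5, 0.2, -2.4]
finger_gap: 42.1
grasp_force: 15.0
```

Emit:
{"op": "send_rows", "data": {
  "grip": [0,0,0,0],
  "offset": [
    [0,0,0.01],
    [0,0,0.02],
    [0,0,0.025],
    [0,0,0.025]
  ],
  "yaw": [0,0,0,0]
}}

```text
clock: 18.38
tool_pos: [539.6, -164.8, 60.8]
tool_rot: [-180.0, 0.0, 14.9]
force: [-0.2, 0.1, -2.1]
finger_gap: 42.1
grasp_force: 15.0
```

Emit:
{"op": "send_rows", "data": {
  "grip": [0,0,0],
  "offset": [
    [0,0,0.01],
    [0,0,0.015],
    [0,0,0.015]
  ],
  "yaw": [0,0,0]
}}

```text
clock: 18.75
tool_pos: [539.6, -164.8, 57.8]
tool_rot: [-180.0, 0.0, 14.9]
force: [1.2, 0.0, -1.8]
finger_gap: 41.9
grasp_force: 15.0
```

Emit:
{"op": "send_rows", "data": {
  "grip": [0,0,0],
  "offset": [
    [0,0,0.005],
    [0,0,0.01],
    [0,0,0.01]
  ],
  "yaw": [0,0,0]
}}

```text
clock: 19.12
tool_pos: [539.7, -164.8, 55.9]
tool_rot: [-180.0, 0.0, 14.9]
force: [-0.2, -0.2, -1.8]
finger_gap: 42.2
grasp_force: 15.0
```

Emit:
{"op": "send_rows", "data": {
  "grip": [0,0,0],
  "offset": [
    [0,0,0.005],
    [0,0,0.01],
    [0,0,0.01]
  ],
  "yaw": [0,0,0]
}}

```text
clock: 19.5
tool_pos: [541.5, -164.5, 55.4]
tool_rot: [180.0, -0.2, 14.9]
force: [-0.5, 1.9, 8.7]
finger_gap: 42.1
grasp_force: 15.0
```

Emit:
{"op": "send_rows", "data": {
  "grip": [0,0,0],
  "offset": [
    [0,0,0.005],
    [0,0,0.01],
    [0,0,0.01]
  ],
  "yaw": [0,0,0]
}}

```text
clock: 19.88
tool_pos: [542.3, -164.2, 54.3]
tool_rot: [-180.0, -0.3, 14.9]
force: [-1.7, 4.8, 18.5]
finger_gap: 41.7
grasp_force: 15.0
```

Emit:
{"op": "send_rows", "data": {
  "grip": [0,0],
  "offset": [
    [0,0,0.005],
    [0,0,0.005]
  ],
  "yaw": [0,0]
}}

```text
clock: 20.12
tool_pos: [542.3, -164.2, 53.5]
tool_rot: [-180.0, -0.3, 14.9]
force: [-2.4, 5.0, 20.7]
finger_gap: 42.4
grasp_force: 15.0
```

Run:
```python
from ang import *
s=env.state();print(s["tool_pos"],s["tool_rot"],s["force"],s["moment"],s["finger_gap"])
for c in("side",):
    im=np.mean([env.capture(c) for _ in range(3)],0).astype(np.uint8);cv2.imwrite(f"pics/{c}8.png",im)
    print(c,[[round(float(v),1) for v in e] for e in estimate(im,s["tool_pos"],s["tool_rot"][2],c,range(76,112,2))])
```

```text
[ 542.29958984 -164.19174955   53.48154058] [-179.96153293   -0.29202377   14.91864186] [-2.39850166  4.99403946 20.70384334] [ 1.18894725  0.56878059 -0.01166057] 42.3783008386664
side [[238.8, 92.0, 6.0, 0.0], [238.8, 90.0, 6.0, 5.0], [239.5, 88.0, 6.0, 5.0], [241.1, 94.0, 6.0, 0.0], [246.7, 90.0, 6.0, 0.0], [255.3, 92.0, 6.0, 5.0]]
```

Flat contact: the angle reads about 91° and the force has levelled off. I'll tighten here and lift.

Emit:
{"op": "send_rows", "data": {
  "grip": [0,0,0,0,0],
  "offset": [
    [0,0,0],
    [0,0,0],
    [0,0,-0.03],
    [0,0,-0.1],
    [0,0,-0.25]
  ],
  "yaw": [0,0,0,0,0],
  "newtons": 50
}}

```text
clock: 20.9
tool_pos: [538.6, -164.7, 101.0]
tool_rot: [-180.0, 0.1, 14.9]
force: [0.8, -0.3, -1.9]
finger_gap: 41.6
grasp_force: 50.0
```

Emit:
{"op": "send_rows", "data": {
  "grip": [0,0,0,0,0],
  "offset": [
    [0,0,-0.25],
    [0,0,-0.5],
    [0,0,-0.75],
    [0,0,-0.84],
    [0,0,-0.84]
  ],
  "yaw": [0,0,0,0,0]
}}

```text
clock: 21.52
tool_pos: [539.8, -164.8, 269.2]
tool_rot: [180.0, -0.1, 14.9]
force: [-0.1, -0.2, -2.4]
finger_gap: 41.3
grasp_force: 50.0
```

Run:
```python
from ang import *
np.set_printoptions(precision=1,suppress=True)
s=env.state();print(s["joint_pos"].round(1),s["tool_pos"],s["tool_rot"],s["force"],s["finger_gap"])
for c in("side","scene"):
    im=np.mean([env.capture(c) for _ in range(3)],0).astype(np.uint8);cv2.imwrite(f"pics/{c}9.png",im)
    print(c,[[round(float(v),1) for v in e] for e in estimate(im,s["tool_pos"],s["tool_rot"][2],c,range(76,112,2))])
    for n in("label",):print(n,[(np.round(np.array(d["centre"])*[384,512],1).tolist(),round(d["p"],2)) for d in env.look_for(c,n)][:2])
im=cv2.imread("pics/scene9.png")
reg=im[215:255,270:325];sat=reg.max(2).astype(int)-reg.min(2)
m=((sat<45)&(reg.min(2)>120)).astype(np.uint8);m=cv2.morphologyEx(m,cv2.MORPH_CLOSE,np.ones((7,7)))
n,l,st,ce=cv2.connectedComponentsWithStats(m);print(st,ce)
i=1+np.argmax([st[j,4] if 10<ce[j][0]<45 and 5<ce[j][1]<30 else 0 for j in range(1,n)])
r=cv2.minAreaRect(cv2.findNonZero((l==i).astype(np.uint8)));bp=cv2.boxPoints(r)+[270,215]
print(bp,[plane("scene",p,110) for p in bp]);print("label scene",plane("scene",ce[i]+[270,215],110))
print("label side(s2)",plane("side",(259.5,150.8),110))
cv2.imwrite("pics/m.png",m*255)
```

```text
[-29.1  28.4  57.8 100.6 -26.2  65.7 -38.4] [ 539.8 -164.8  269.2] [180.   -0.1  14.9] [-0.1 -0.2 -2.4] 41.33839243537943
side [[1127.1, 92.0, 6.0, -5.0], [1129.1, 94.0, 6.0, -5.0], [1137.4, 96.0, 6.0, -5.0], [1137.7, 88.0, 6.0, 0.0], [1139.6, 90.0, 6.0, 0.0], [1139.8, 90.0, 6.0, -5.0]]
label [([164.0, 242.6], 0.67), ([137.7, 221.7], 0.54)]
scene [[153.4, 88.0, 0.0, -5.0], [154.2, 90.0, 0.0, -5.0], [154.4, 86.0, 0.0, -5.0], [155.1, 88.0, 6.0, 0.0], [158.1, 84.0, 0.0, 0.0], [158.5, 86.0, 0.0, 0.0]]
label [([240.5, 291.6], 0.78)]
[[   0    0   55   40 1234]
 [   0    0    6    9   31]
 [  31    0   11    5   45]
 [  11    7   44   33  871]
 [   0   36    8    4   19]] [[21.7 17.5]
 [ 1.6  2.8]
 [36.1  1.6]
 [35.5 23.5]
 [ 2.6 38.1]]
[[279.2 250.9]
 [282.5 221.4]
 [327.1 226.3]
 [323.8 255.9]] [array([720.9, 205.2, 110. ]), array([605.2, 166.1, 110. ]), array([551.9, 316.8, 110. ]), array([669.7, 346.9, 110. ])]
label scene [634.3 266.7 110. ]
label side(s2) [632.2 232.5 110. ]
```

Emit:
{"op": "send_rows", "data": {
  "grip": [0,0,0,0,0],
  "offset": [
    [0.1,-0.2,0],
    [0.22,-0.42,0],
    [0.34,-0.65,0],
    [0.47,-0.9,0],
    [0.47,-0.9,0]
  ],
  "yaw": [0,0,0,0,0]
}}

```text
clock: 22.55
tool_pos: [585.0, 39.7, 267.7]
tool_rot: [-179.9, 0.0, 15.4]
force: [-0.2, -0.8, -2.7]
finger_gap: 41.9
grasp_force: 50.0
```

Emit:
{"op": "send_rows", "data": {
  "grip": [0,0,0,0,0],
  "offset": [
    [0.12,-0.22,0],
    [0.24,-0.46,0],
    [0.36,-0.7,0],
    [0.44,-0.85,0],
    [0.47,-0.9,0]
  ],
  "yaw": [0,0,0,0,0]
}}

```text
clock: 23.18
tool_pos: [628.8, 233.1, 268.1]
tool_rot: [180.0, 0.1, 15.0]
force: [0.2, -0.6, -2.1]
finger_gap: 41.3
grasp_force: 50.0
```

Emit:
{"op": "send_rows", "data": {
  "grip": [0,0,0,0],
  "offset": [
    [0,0,0.028],
    [0,0,0.028],
    [0,0,0.028],
    [0,0,0.028]
  ],
  "yaw": [0,0,0,0]
}}

```text
clock: 23.68
tool_pos: [629.0, 230.5, 263.6]
tool_rot: [-180.0, -0.0, 14.8]
force: [0.3, 0.1, -1.1]
finger_gap: 41.5
grasp_force: 50.0
```

Run:
```python
from ang import *
s=env.state();print(s["joint_pos"].round(1),s["tool_pos"],s["tool_rot"],s["force"],s["finger_gap"])
np.save("f.npy",np.hstack([s["tool_pos"],s["tool_rot"]]))
A=np.mean([env.capture("side") for _ in range(3)],0).astype(np.uint8)
B=np.mean([env.capture("scene") for _ in range(3)],0).astype(np.uint8)
cv2.imwrite("pics/side10.png",A);cv2.imwrite("pics/scene10.png",B)
for c,im in(("side",A),("scene",B)):print(c,[[round(float(v),1) for v in e] for e in estimate(im,s["tool_pos"],s["tool_rot"][2],c,range(76,112,2))[:4]])
f=lambda im,x,y,w,h:cv2.resize(cv2.convertScaleAbs(im[y:y+h,x:x+w],alpha=1.5),(400,600),interpolation=cv2.INTER_CUBIC)
cv2.imwrite("pics/fin.png",np.hstack([f(A,215,75,80,120),f(B,255,145,80,120)]))
```

```text
[-56.2  39.9  53.7  84.2 -32.8  72.5 -74.2] [628.990092   230.53684435 263.64887045] [-1.79993618e+02 -1.88067789e-02  1.48160629e+01] [ 0.34018456  0.11703561 -1.14402891] 41.450036190247346
side [[718.5, 88.0, 6.0, 5.0], [723.6, 86.0, 6.0, 5.0], [726.4, 84.0, 6.0, 5.0], [728.0, 88.0, 6.0, 0.0]]
scene [[320.9, 88.0, 6.0, 0.0], [321.6, 86.0, 6.0, 0.0], [322.1, 88.0, 6.0, -5.0], [323.9, 84.0, 6.0, 5.0]]
```

View pics/fin.png

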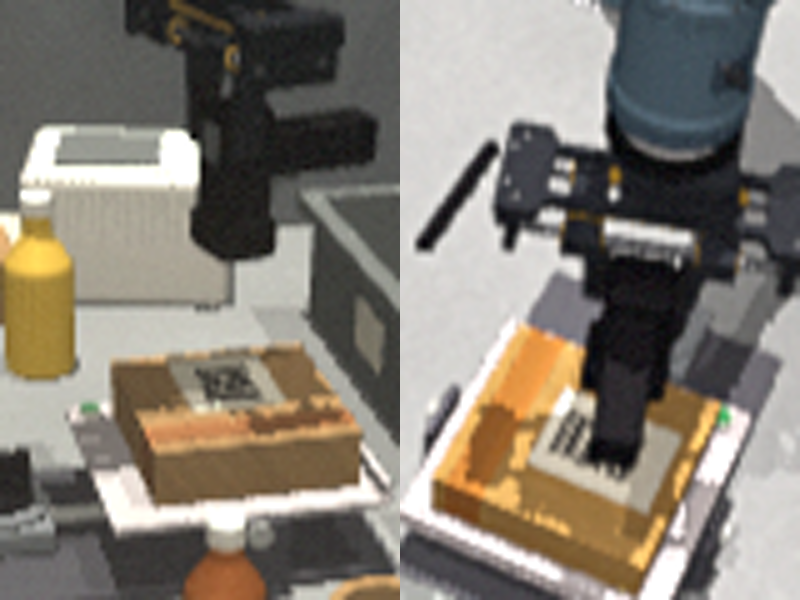

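The left half shows the deck looking level and the scanner nose-down above the label, with its handle horizontal. The right half shows the scanner over the label at about (605,445). Last comes a numeric check of offset and tilt.

Run:
```python
from fit import *
import ang,cv2
np.set_printoptions(precision=3,suppress=True)
F=lambda x,y:np.array([215+x/5-.4,75+y/5-.4])
print("label side",plane("side",F(228,383),110))
# label from scene: corners left(530,455) top(575,390) bottom(635,508) right(685,440)
G=lambda x,y:np.array([255+(x-400)/5-.4,145+y/5-.4])
print("label scene",plane("scene",G(607,449),110))
c=[F(150,447),F(362,430),F(153,505),F(360,487)]
print("tilt",fit([c],75,80,None))
f=np.load("f.npy");a=np.radians(f[5]);ex=np.array([np.cos(a),np.sin(a),0]);ey=np.array([-ex[1],ex[0],0])
ims={k:cv2.imread(f"pics/{k}10.png") for k in("side","scene")}
D={k:1/(1+np.exp((v.max(2).astype(float)-55)/6)) for k,v in ims.items()}
W={"side":(slice(95,126),slice(248,272)),"scene":(slice(196,242),slice(285,320))}
r=[]
for th in(86,90,94):
  for dx in range(-4,13,2):
    for dy in(-4,-2,0,2,4):
      for du in(-4,-1,2):
        pos=f[:3]+dx*ex+dy*ey+[0,0,19+du]
        r.append((sum(((ang.model(k,th,pos,f[5])-D[k])**2)[W[k]].sum() for k in D),th,dx,dy,du))
r.sort();print([tuple(round(float(v),1) for v in x) for x in r[:8]])
```

```text
label side [633.87  228.498 110.   ]
label scene [633.925 230.708 110.   ]
tilt (array([630.822, 213.11 ,   0.01 ,   0.007]), np.float64(0.39097192764699135))
[(248.2, 90.0, 10.0, 2.0, 2.0), (252.6, 90.0, 8.0, 2.0, 2.0), (254.2, 90.0, 10.0, 2.0, -1.0), (256.9, 90.0, 6.0, 2.0, -1.0), (257.2, 90.0, 8.0, 2.0, -1.0), (258.2, 90.0, 12.0, 2.0, 2.0), (258.4, 94.0, 10.0, 2.0, -1.0), (258.5, 86.0, 10.0, 2.0, 2.0)]
```

```bash
python3 -c "
from workcell import env
s=env.state();print(s['tool_pos'],s['grasp_force'],s['force']);print(env.hand_in())"
```

```text
[628.89802188 231.41361418 263.36743799] 49.99795440584421 [ 0.66125492  0.02684462 -2.15422264]
the job is handed in; nothing more can be done
None
```

I handed the job in at about 24 s with the deck measured level (within about 0.01 rad) and the scanner held still, window facing straight down, about 10 cm above the label and within a few mm of its middle; no verdict came back.

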